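# Hang the paddle palette on the drying rod

## Robot

A 7-joint arm with a two-finger parallel gripper is mounted at the origin on the work surface. World frame = base frame: x ahead of the robot, y to its left, z up, the work surface at z = 0. Lengths are in m, angles in rad, forces in N, time in s.
With the tool pointing down it reaches from about 0.425 to 0.875 m from the base axis. Payload 8.4 kg.
Tool frame: the origin (TCP) lies on the mounting face of the last link; the fingertips stand 182 mm ahead of it and the grasp point (between the pads) lies 164 mm ahead of it; z points along the fingers, y is the line along which they close (so a half turn about z gives the same grasp; the last joint's range is limited). The gripper opens to 87 mm and grips with 3 to 60 N. Pads are 19 mm wide; open, the fingers measure 117 mm over their backs; the gripper's body (75 mm by 190 mm) begins 51 mm behind the grasp point.
Start: joints at [-1.39, 0.333, 0.04, 1.465, -0.013, 1.343, -0.059], TCP at [0.18, 0.625, 0.405] pointing down, gripper open.
Joint ranges: [-2.58, 2.58], [-0.38, 2.09], [-1.3, 1.39], [0.25, 2.4], [-1.5, 4.64], [0.08, 2.09], [-2.65, 2.65]. Speed limits (rad/s): [2.22, 2.22, 2.79, 2.79, 3.14, 3.14, 3.14].

## Interface

Orientations are given as a rotation vector (axis times angle).
In Python, from workcell import get_obs, camera, calibration, job, recognise gives the robot as it stands.
- The arm moves only by the tool servo_tool, never from a script. Its argument "plan" is a list of rows, each a list of 7 numbers: the opening, from 0 (shut) to 1 (fully open), then the shift along the tool's x, y, z each as a share of 15 cm, from -1 to 1, then the turn, a rotation vector about the tool's x, y, z each as a share of 30 degrees, from -1 to 1. A call has 1 to 8 rows; each row is the pose to reach, as a shift and turn from the pose commanded when the call began, along the tool's axes at that moment; what a row does not reach only later rows make up. A row lasts 1/12 s, in which the tool goes at most 41.7 mm and 7.16 degrees, less where a joint would pass 70% of its speed; a pose out of reach is approached as far as the arm can. A call with a number of a shift or a turn outside -1 to 1 is refused whole. A call with a gripper value outside its range is refused whole. The fingers move at their own pace and stop on an object; "squeeze" is the grip in N (left out, the last holds). Time passes only in rows, so rows that repeat a pose let the fingers close. It gives the time, the measured TCP pose, the force, the opening and the grip force at its end, in the units of the state.
- get_obs(): the state, without advancing time (a new reading comes with each control period).
- camera(name): name is "scene" or "top"; returns (picture, depth): 400x640x3 uint8, blue, green, red; 400x640 float32, m along the optical axis (not along the pixel's ray), 0 where there is no reading.
- calibration(name): a dict with "vfov" (degrees; the focal length in pixels is half the picture's height over the tangent of half this angle, whatever the lens; pixels are square), "cx", "cy" (the principal point, pixels), "R" (3x3) and "t" (3): a world point X has camera coordinates R X + t. Camera axes: x right, y down, z forward; pixel columns grow to the right and rows downward; lengths in m; the calibration is good to about 2 mm. A picture is of the moment at which its call begins. calibration takes no time and is no camera call.
- job.close_job(): hands the job in; it is judged then, once.
Trained networks look in the newest picture that a camera, given by its name, has taken for a name from the list of things; names that differ only in an ending like _2 or _b are one class to them, and where a whole thing is asked for, a point or a joint stands for the part that bears it (a point fixed in the world has none). Each returns a list of dicts, best first, with "confidence" (0 to 1); they miss things now and then, are a little off and sometimes report something else, mostly with a low value. They report only what shows in the picture. A call takes as long as a camera call. They do not tell look-alikes from the thing itself.
- recognise(thing, camera): "rect" ([left, top, width, height] in pixels, round what is visible of it).
The state is a dict: "time": time; "joints": joint angles; "qd": joint speeds; "joint_efforts": joint torques, N m; "tool_pos": TCP position; "orientation": TCP orientation; "contact_force": force on the tool from outside, world axes, zero at the start; "wrist_torque": the same for the moment, N m; "finger_gap": finger opening in m; "grip_force": force on a finger pad.
Only numpy, scipy, OpenCV 4.12 (cv2) and the standard library are available. Lean on these libraries where they do the work, as an engineer would, in place of code of your own. Each camera call takes 0.05 s, during which the arm holds its last target. There are 200 camera calls.

## Task

Pick up the wooden paddle palette that has a hole in its handle and hang it to dry: thread the hole onto the raised free end of the empty sloping rod and let the palette slide back until it hangs at rest against the stop disc at the low end. Do not knock over the bottles, jar or cup, and leave the palette on the other stand hanging undisturbed.

Things in the scene. Friction and masses are not known exactly. Their poses are not given: they have to be found in the camera images.
- palette_grip (a point): Grip point on the handle of the paddle palette to hang: flat pale wood, 14 mm thick, lying on the table; the point is half-way up, 7 mm above it. x runs along the palette towards the eye, z is square to its face. Along x from here: handle 26 mm wide from -20 to 40 mm, eye centre at 63 mm, blade 76 mm wide from -20 to -91 mm. Mass 0.08 to 0.14 kg, balance 25 mm from here towards the blade.
- palette_eye (a point): Centre of the palette's eye, half-way up its thickness: a round hole of 28 mm diameter through a ring of 48 mm outside diameter; the hole's axis is z (across the flat faces), x points on along the palette away from the blade.
- plain_grip (a point): The same point and axes on a second loose palette of the same wood, lying on the table too, whose handle ends in a solid round head without a hole. Not to be hung.
- stand: Fixed stand with the empty rod; origin at table level on the axis of its post (18 mm diameter, 310 mm tall); x level, z up. Square base 100 mm wide, 14 mm thick. A polished steel rod, 10 mm in diameter, clamped to the post by a collar, rises at 35 degrees towards -x in the plane y = 0. The collar may be clamped at any height; the rod's height is not measured.
- stand_tip_foot (a point): Point on the table straight below the centre of the empty rod's rounded free (upper) end, 143 mm from the post's axis; same axes as the stand. The centre of the free end is somewhere from 256 to 301 mm above this point: find it by touch or sight. Pressing on the rod does not move it.
- stand_stop_foot (a point): Point on the table straight below where the palette's eye hangs at the stop (45 mm from the post's axis); same axes as the stand. The stop is a fixed disc, 36 mm in diameter, square to the rod; its upper face meets the rod's axis 36 mm from the post's axis. A palette let go on the rod slides down to the disc by itself and hangs there, blade down (leaning up to 25 degrees).
- stand2: A second stand of the same make and axes (origin at table level on its post), with its rod at a fixed height (free end 276 mm above the table) and another pale wood palette already hanging on it at the stop.
- hung (a joint): Swing of the palette already hanging on the second stand, about the rod's stop; 0 hanging straight, range -0.25 to 0.4 rad.
- tub: Low lidded paint tub, 115 x 82 mm and 44 mm tall, loose between and before the stands; origin under its centre.
- water: Loose water bottle, 64 mm in diameter, 198 mm tall, to the left; origin under its centre.
- cup: Loose white cup, 72 mm in diameter, 90 mm tall, to the left; origin under its centre.
- paint1: Loose tall paint bottle, 64 mm in diameter, 170 mm tall, to the right; origin under its centre.
- paint2: Loose paint jar, 64 mm in diameter, 140 mm tall, to the right; origin under its centre.
Mind the look-alikes: they are no part of the job. What is shaped like the part that bears palette_grip but blue is not meant.

How it is judged:
On the way:
1. the palette's eye is raised to the height of the rods (height (world z) of palette_eye above 0.17 m), for 0.2 s.
At the end, for the whole second after the job is handed in: The palette hangs at rest (under 30 mm/s, 0.3 rad/s) on the empty stand's rod at the stop: eye 30 to 60 mm in front of the post's axis, within 12 mm of the rod's plane and over 165 mm above the table, eye end up, within 0.6 rad of vertical (x of palette_eye in the frame of stand between -0.06 and -0.03 m and y of palette_eye in the frame of stand between -0.012 and 0.012 m and height (world z) of palette_eye above 0.165 m and angle between palette_eye's own x axis and vertical below 0.6 rad and linear speed of palette below 0.03 m/s and angular speed of palette below 0.3 rad/s); the robot touches nothing.
It fails at once if the water bottle is knocked over (angle between water's own z axis and vertical above 0.6 rad).
It fails at once if the cup is knocked over (angle between cup's own z axis and vertical above 0.6 rad).
It fails at once if the tall paint bottle is knocked over (angle between paint1's own z axis and vertical above 0.6 rad).
It fails at once if the paint jar is knocked over (angle between paint2's own z axis and vertical above 0.6 rad).
It fails at once if the palette already hanging on the second stand is pushed aside (value of joint hung above 0.2 rad or value of joint hung below -0.2 rad).
It also fails if it takes over 67 s, if anything falls off the work surface, if the arm or the gripper's body presses on something with over 40 N, if the wrist force passes 120 N, or if a joint passes its speed limit or range.

## Working session

There is one attempt and no reset: what is moved stays moved. The work goes in short steps, Python scripts to look and compute and a tool call to move; the robot and the scene stay as the last step left them, time stands still between calls to the robot, and variables do not carry over. Pictures are saved under pics/ and viewed, at most 10 in all, crops included, and the job is handed in when it is done.

Besides the shell and the picture viewer there is one more tool, called after ">>>" as name(argument=value, ...), one argument or row to a line, values as JSON. servo_tool: Moves the arm, as the interface text tells. Its arguments: {"type":"object","properties":{"plan":{"type":"array","items":{"type":"array","items":{"type":"number","minimum":-1,"maximum":1}}},"squeeze":{"type":"number"}},"required":["plan"]}

```bash
mkdir -p pics
cat > h.py <<'E'
import numpy as np, cv2
from workcell import get_obs, camera, calibration, job, recognise
from scipy.spatial.transform import Rotation as Rot
def cal(n):
    c=calibration(n); f=200/np.tan(np.radians(c['vfov'])/2); return f,c['cx'],c['cy'],np.array(c['R']),np.array(c['t'])
def cloud(n,d):
    f,cx,cy,R,t=cal(n); v,u=np.mgrid[0:400,0:640]
    P=np.stack([(u-cx)/f*d,(v-cy)/f*d,d],-1); return (P-t)@R
def proj(n,X):
    f,cx,cy,R,t=cal(n); p=np.asarray(X)@R.T+t; return p[...,:2]/p[...,2:]*f+[cx,cy]
E
python3 - <<'E'
from h import *
for n in ['scene','top']:
    im,d=camera(n); cv2.imwrite(f'pics/{n}0.png',im); np.savez(f'{n}0.npz',im=im,d=d)
    f,cx,cy,R,t=cal(n); print(n,f,cx,cy,(-R.T@t).round(3),R[2].round(2))
    for th in ['palette_grip','plain_grip','stand','stand2','tub']:
        print(th,[(r['rect'],round(r['confidence'],2)) for r in recognise(th,n)])
print(get_obs())
E
```

```text
scene 431.15154190170944 321.69494915966874 203.2344352797128 [ 1.491 -0.872  1.108] [-0.61  0.52 -0.6 ]
palette_grip [([166.1, 250.6, 52.2, 31.7], 0.7), ([241.3, 243.6, 32.8, 31.1], 0.68), ([375.2, 181.5, 35.4, 77.6], 0.63), ([203.9, 220.2, 40.7, 23.0], 0.57)]
plain_grip [([349.3, 187.6, 33.4, 16.7], 0.86)]
stand [([328.0, 192.6, 42.8, 100.4], 0.95), ([379.8, 180.2, 26.5, 76.8], 0.67)]
stand2 [([328.0, 192.6, 42.8, 100.4], 0.95), ([379.8, 180.2, 26.5, 76.8], 0.67)]
tub [([327.8, 218.9, 14.0, 23.7], 0.66), ([217.5, 267.0, 22.8, 40.4], 0.36)]
top 401.3788204277646 320.91952662925013 201.8011477680832 [0.357 0.005 1.262] [ 0.11  0.   -0.99]
palette_grip [([401.9, 261.9, 34.9, 66.2], 0.94), ([451.0, 245.8, 62.8, 25.4], 0.64), ([143.4, 161.3, 42.2, 27.8], 0.64), ([401.8, 189.8, 25.3, 57.0], 0.61)]
plain_grip [([223.2, 187.7, 28.1, 48.1], 0.58), ([345.9, 111.2, 23.2, 19.8], 0.31)]
stand [([340.6, 80.5, 35.9, 64.2], 0.8), ([276.2, 74.8, 33.5, 53.6], 0.58)]
stand2 [([340.6, 80.5, 35.9, 64.2], 0.8), ([276.2, 74.8, 33.5, 53.6], 0.58)]
tub [([304.4, 153.7, 27.0, 36.2], 0.74)]
{'time': 0.6, 'joints': array([-1.39018649,  0.33317983,  0.03988518,  1.46542609, -0.01339244,
        1.34331925, -0.05852726]), 'qd': array([-0.00124912,  0.00214122, -0.00029242,  0.00011876, -0.00052196,
        0.00113839, -0.00100032]), 'joint_efforts': array([-7.55742240e-04, -6.55766344e+01,  1.33180965e+00, -4.03909385e+01,
       -5.99104282e-02,  3.54220171e-02,  6.22250172e-05]), 'tool_pos': array([0.17950997, 0.62468425, 0.40474595]), 'orientation': array([-4.38156351e-01, -3.11087648e+00,  1.04155291e-04]), 'contact_force': array([ 0.3819109 , -0.17070303, -0.97521478]), 'wrist_torque': array([ 0.00479639, -0.04914992, -0.07277515]), 'grip_force': 0.0, 'finger_gap': 0.08730869708807022}
```

View pics/scene0.png

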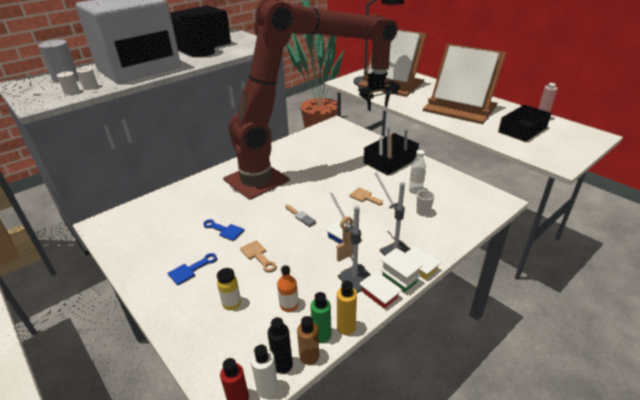

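View pics/top0.png

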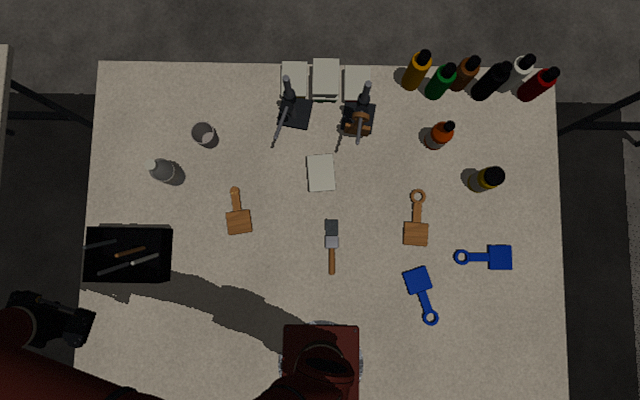

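Candidates are the pale palette with an eye at top (417,195)–(416,232), the plain one at (238,190)–(238,222), the hung one at (358,125), and blue ones at (485,257) and (422,295). I choose (417,215), and I'll check it in a crop along with the empty stand at (290,100).

Run:
```python
from h import *
z=np.load('top0.npz'); im,d=z['im'],z['d']; P=cloud('top',d)
a=cv2.resize(im[180:255,390:450],None,fx=6,fy=6,interpolation=cv2.INTER_CUBIC)[:450]
b=cv2.resize(im[65:155,260:325],None,fx=5,fy=5,interpolation=cv2.INTER_CUBIC)
o=np.zeros((450,700,3),np.uint8); o[:a.shape[0],:360]=a; o[:450,365:365+325]=b
cv2.imwrite('pics/c1.png',o)
hsv=cv2.cvtColor(im,cv2.COLOR_BGR2HSV)
m=np.zeros((400,640),np.uint8); m[180:255,395:440]=((hsv[...,1]>80)&(hsv[...,0]<25))[180:255,395:440]
n,l,s,_=cv2.connectedComponentsWithStats(m); k=1+s[1:,4].argmax(); m=(l==k)
# intersect rays with z=.014
f,cx,cy,R,t=cal('top')
v,u=np.nonzero(m); ray=np.stack([(u-cx)/f,(v-cy)/f,np.ones(len(u))],-1)@R; C=-R.T@t
Q=C+ray*((0.014-C[2])/ray[:,2])[:,None]; print('depth z med',np.median(P[m][:,2]),len(u))
Q=Q[:,:2]; c=Q.mean(0); w,V=np.linalg.eigh(np.cov((Q-c).T)); ax=V[:,1]; ax*=np.sign(ax[0]); n_=np.array([-ax[1],ax[0]])
s_=(Q-c)@ax; print('c',c,'ax',ax,'yaw',np.degrees(np.arctan2(ax[1],ax[0])),'extent',s_.min(),s_.max())
for x in np.arange(-.09,.13,.01):
    k=abs(s_-x)<.005
    if k.any(): q=((Q-c)@n_)[k]; print(round(x,3),q.min().round(4),q.max().round(4),k.sum())
# stand cloud
for nm in ['top','scene']:
    z=np.load(nm+'0.npz'); P=cloud(nm,z['d']); k=(z['d']>0)&(P[...,0]>.5)&(P[...,0]<.9)&(P[...,1]>0)&(P[...,1]<.25)&(P[...,2]>.1)
    X=P[k]; vv,uu=np.nonzero(k)
    print(nm,len(X)); 
    o=np.argsort(X[:,2])[::-1]
    for i in o[::max(1,len(o)//45)]: print(uu[i],vv[i],X[i].round(3))
```

```text
depth z med 0.014437574374313077 866
c [ 0.42817538 -0.28887643] ax [ 0.99744812 -0.07139498] yaw -4.094114109989107 extent -0.06627885626239603 0.10950213826103712
-0.07 -0.0139 0.0324 10
-0.06 -0.0382 0.0362 79
-0.05 -0.038 0.037 82
-0.04 -0.0374 0.0376 81
-0.03 -0.0367 0.0383 80
-0.02 -0.0361 0.0358 78
-0.01 -0.0355 0.0364 76
-0.0 -0.038 0.0371 80
0.01 -0.0125 0.0129 29
0.02 -0.0119 0.0135 29
0.03 -0.0111 0.011 24
0.04 -0.0134 0.0119 28
0.05 -0.013 0.0125 29
0.06 -0.0124 0.0131 29
0.07 -0.0176 0.0199 32
0.08 -0.0233 0.0239 26
0.09 -0.0231 0.0243 28
0.1 -0.0225 0.0216 33
0.11 -0.0123 0.0097 13
top 495
283 76 [0.768 0.106 0.314]
284 80 [0.759 0.103 0.311]
286 76 [0.77  0.099 0.31 ]
284 78 [0.765 0.104 0.308]
286 82 [0.758 0.099 0.302]
285 84 [0.757 0.103 0.292]
286 85 [0.758 0.101 0.283]
285 86 [0.757 0.104 0.277]
284 86 [0.759 0.107 0.274]
274 134 [0.634 0.129 0.27 ]
288 87 [0.759 0.097 0.266]
288 88 [0.758 0.097 0.263]
288 89 [0.757 0.098 0.259]
285 89 [0.758 0.106 0.256]
279 125 [0.663 0.119 0.253]
277 125 [0.664 0.125 0.248]
286 91 [0.758 0.104 0.243]
281 120 [0.68  0.116 0.239]
[... 1374 characters left out ...]

401 207 [0.772 0.1   0.211]
391 199 [0.716 0.113 0.208]
394 204 [0.741 0.1   0.206]
397 208 [0.762 0.092 0.205]
391 205 [0.735 0.091 0.203]
392 201 [0.721 0.113 0.202]
390 202 [0.719 0.104 0.201]
397 211 [0.768 0.085 0.199]
393 206 [0.738 0.099 0.197]
398 213 [0.774 0.084 0.194]
396 212 [0.764 0.085 0.192]
398 214 [0.774 0.085 0.189]
399 215 [0.778 0.086 0.186]
398 215 [0.773 0.086 0.183]
399 216 [0.775 0.089 0.178]
395 216 [0.764 0.083 0.175]
402 218 [0.783 0.098 0.17 ]
403 218 [0.783 0.103 0.167]
395 219 [0.761 0.087 0.158]
396 222 [0.765 0.09  0.145]
399 225 [0.777 0.092 0.138]
397 226 [0.768 0.094 0.127]
395 227 [0.761 0.092 0.119]
395 229 [0.762 0.093 0.11 ]
395 232 [0.766 0.089 0.101]
```

View pics/c1.png

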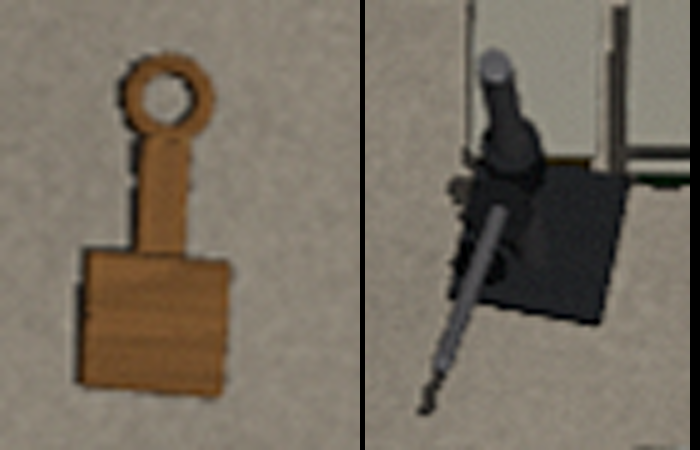

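The crop shows the eye in the handle (hole centre at about pixel 418,196) and the empty rod, whose tip is near (272,145). Next I'll fit the rod.

```bash
cat >> h.py <<'E'
def toolshift(dw,o=None):
    "world shift -> tool axes in shares of 15 cm"
    o=o or get_obs(); return (Rot.from_rotvec(o['orientation']).inv().apply(dw)/.15).round(3)
E
python3 - <<'E'
from h import *
from scipy.optimize import least_squares
X=[];S=[];Po=[]
for nm in ['top','scene']:
    z=np.load(nm+'0.npz'); P=cloud(nm,z['d']).reshape(-1,3); P=P[(z['d'].ravel()>0)]
    k=(P[:,0]>.58)&(P[:,0]<.712)&(P[:,1]>.07)&(P[:,1]<.17)&(P[:,2]>.19)&(P[:,2]<.31)
    X.append(P[k]); k=(P[:,0]>.735)&(P[:,0]<.8)&(P[:,1]>.06)&(P[:,1]<.14)&(P[:,2]>.225)&(P[:,2]<.305); Po.append(P[k])
print([len(a) for a in X+Po])
for a in X: print(a[a[:,0].argsort()[:4]].round(3))
def res(p,which=(0,1)):
    x,y,yaw,h=p; r=[]
    xs=np.array([np.cos(yaw),np.sin(yaw),0]); tip=np.array([x,y,h])-.143*xs; u=.8192*xs-np.array([0,0,.5736])
    for i in which:
        d=X[i]-tip; s=d@u; r.append(np.linalg.norm(d-np.outer(s,u),axis=1)-.005)
        d=Po[i][:,:2]-[x,y]; r.append(np.linalg.norm(d,axis=1)-.009)
    return np.concatenate(r)
for w in [(0,1),(0,),(1,)]:
    s=least_squares(res,[.768,.096,-.22,.27],args=(w,),loss='soft_l1',f_scale=.003); p=s.x
    xs=np.array([np.cos(p[2]),np.sin(p[2])]); print(w,p.round(4),'tip',(p[:2]-.143*xs).round(4),'rms',np.sqrt((res(p,w)**2).mean()))
# hole by image: grey px inside head
z=np.load('top0.npz'); im=z['im']; hsv=cv2.cvtColor(im,cv2.COLOR_BGR2HSV)
print(proj('top',[[.5145,-.2951,.007],[.4516,-.2906,.007]]))
w=(hsv[185:208,405:430,1]<70).astype(np.uint8); n,l,st,c=cv2.connectedComponentsWithStats(w); print(st[:,4],c+[405,185])
E
```

```text
[112, 84, 86, 107]
[[0.621 0.128 0.278]
 [0.622 0.13  0.275]
 [0.623 0.126 0.273]
 [0.623 0.127 0.28 ]]
[[0.624 0.125 0.273]
 [0.624 0.12  0.271]
 [0.624 0.13  0.271]
 [0.627 0.127 0.269]]
(0, 1) [ 0.7665  0.1006 -0.1749  0.2712] tip [0.6257 0.1255] rms 0.0017426240607530251
(0,) [ 0.7668  0.1015 -0.1787  0.2711] tip [0.626  0.1269] rms 0.0008889372519760579
(1,) [ 0.7658  0.0999 -0.1571  0.2716] tip [0.6246 0.1223] rms 0.001977607046604057
[[417.13674195 196.33586607]
 [415.83933827 216.24473936]]
[178 344  53] [[417.46067416 198.02247191]
 [416.68604651 194.94186047]
 [417.49056604 196.0754717 ]]
```

>>> servo_tool(
  plan=[
    [1, 0.25, -0.25, 0, 0, 0, 0],
    [1, 0.1, -0.5, 0, 0, 0, 0],
    [1, 0.1, -0.75, 0, 0, 0, 0],
    [1, 0.1, -1, 0, 0, 0, 0],
    [1, 0.1, -1, 0, 0, 0, 0],
  ],
)

```text
time: 1.02
tool_pos: [0.1224, 0.4789, 0.4042]
orientation: [-0.438, -3.111, 0.006]
contact_force: [0.0, 1.9, -0.0]
finger_gap: 0.0872
grip_force: 0.0
```

>>> servo_tool(
  plan=[
    [1, -0.2, -0.2, 0, 0, 0, 0],
    [1, -0.4, -0.4, 0, 0, 0, 0],
    [1, -0.6, -0.6, 0, 0, 0, 0],
    [1, -0.8, -0.8, 0, 0, 0, 0],
    [1, -1, -1, 0, 0, 0, 0],
  ],
)

```text
time: 1.43
tool_pos: [0.2251, 0.3005, 0.4049]
orientation: [-0.438, -3.111, -0.001]
contact_force: [0.8, 0.8, -0.1]
finger_gap: 0.087
grip_force: 0.0
```

>>> servo_tool(
  plan=[
    [1, -0.2, -0.2, 0, 0, 0, 0],
    [1, -0.4, -0.4, 0, 0, 0, 0],
    [1, -0.6, -0.6, 0, 0, 0, 0],
    [1, -0.8, -0.8, 0, 0, 0, 0],
    [1, -1, -1, 0, 0, 0, 0],
  ],
)

```text
time: 1.85
tool_pos: [0.3257, 0.1181, 0.4052]
orientation: [0.437, 3.11, 0.003]
contact_force: [0.8, 1.1, 0.0]
finger_gap: 0.087
grip_force: 0.0
```

>>> servo_tool(
  plan=[
    [1, -0.2, -0.2, 0, 0, 0, 0],
    [1, -0.4, -0.4, 0, 0, 0, 0],
    [1, -0.6, -0.6, 0, 0, 0, 0],
    [1, -0.8, -0.8, 0, 0, 0, 0],
    [1, -1, -1, 0, 0, 0, 0],
    [1, -1, -1, 0, 0, 0, 0],
  ],
)

```text
time: 2.35
tool_pos: [0.4298, -0.0722, 0.4056]
orientation: [0.45, 3.106, -0.001]
contact_force: [-0.7, 1.1, 0.2]
finger_gap: 0.0867
grip_force: 0.0
```

>>> servo_tool(
  plan=[
    [1, -0.1, -0.25, 0, 0, 0, -0.1],
    [1, -0.2, -0.5, 0, 0, 0, -0.2],
    [1, -0.3, -0.75, 0, 0, 0, -0.3],
    [1, -0.4, -1, 0.2, 0, 0, -0.4],
    [1, -0.54, -1, 0.5, 0, 0, -0.4],
    [1, -0.54, -1, 0.5, 0, 0, -0.4],
  ],
)

```text
time: 2.85
tool_pos: [0.4627, -0.2292, 0.3387]
orientation: [0.11, 3.136, 0.004]
contact_force: [0.9, 2.7, 2.2]
finger_gap: 0.0871
grip_force: 0.0
```

Run:
```python
from h import *
o=get_obs(); R=Rot.from_rotvec(o['orientation']).as_matrix(); print(R.round(3),o['tool_pos'],o['joints'].round(2))
ax=np.array([.9975,-.0714,0]); print('yaw err deg',np.degrees(np.arctan2(-R[1,0],-R[0,0]))+4.09)
print(toolshift(np.array([.4516,-.2906,.164+.007])-o['tool_pos'],o))
```

```text
[[-0.998  0.07   0.004]
 [ 0.07   0.998  0.003]
 [-0.004  0.003 -1.   ]] [ 0.4626997  -0.22924752  0.33868262] [-0.72  0.22  1.25  1.92 -0.23  1.16  2.11]
yaw err deg 0.07813460933530525
[ 0.049 -0.416  1.117]
```

>>> servo_tool(
  plan=[
    [0.7, 0.05, -0.2, 0.2, 0, 0, 0],
    [0.7, 0.05, -0.41, 0.45, 0, 0, 0],
    [0.7, 0.05, -0.41, 0.65, 0, 0, 0],
    [0.7, 0.05, -0.41, 0.8, 0, 0, 0],
    [0.7, 0.05, -0.41, 0.8, 0, 0, 0],
    [0.7, 0.05, -0.41, 0.8, 0, 0, 0],
  ],
)

```text
time: 3.35
tool_pos: [0.4498, -0.2886, 0.2175]
orientation: [-0.111, -3.136, -0.004]
contact_force: [0.1, -0.6, 0.3]
finger_gap: 0.0623
grip_force: 0.0
```

Run:
```python
from h import *
o=get_obs(); R=Rot.from_rotvec(o['orientation']).as_matrix(); print(o['tool_pos'],o['joints'].round(2),R[:,2].round(3))
print('yaw err deg',np.degrees(np.arctan2(-R[1,0],-R[0,0]))+4.09)
print(toolshift(np.array([.4516,-.2906,.185])-o['tool_pos'],o))
```

```text
[ 0.44977862 -0.28861793  0.21746288] [-0.36  0.46  1.03  1.98 -0.48  0.97  2.41] [-0.003  0.002 -1.   ]
yaw err deg 0.021966186024929613
[-0.014 -0.013  0.216]
```

>>> servo_tool(
  plan=[
    [0.7, -0.01, -0.01, 0.1, 0, 0, 0],
    [0.7, -0.01, -0.01, 0.2, 0, 0, 0],
    [0.7, -0.01, -0.01, 0.215, 0, 0, 0],
    [0.1, -0.01, -0.01, 0.215, 0, 0, 0],
    [0.1, -0.01, -0.01, 0.215, 0, 0, 0],
    [0.1, -0.01, -0.01, 0.215, 0, 0, 0],
    [0.1, -0.01, -0.01, 0.215, 0, 0, 0],
    [0.1, -0.01, -0.01, 0.215, 0, 0, 0],
  ],
  squeeze=30,
)

```text
time: 4.02
tool_pos: [0.4517, -0.29, 0.1861]
orientation: [-0.11, -3.139, -0.003]
contact_force: [0.2, 0.4, 0.1]
finger_gap: 0.0354
grip_force: 0.0
```

>>> servo_tool(
  plan=[
    [0, 0, 0, 0, 0, 0, 0],
    [0, 0, 0, 0, 0, 0, 0],
    [0, 0, 0, 0, 0, 0, 0],
  ],
  squeeze=30,
)

```text
time: 4.27
tool_pos: [0.4516, -0.2902, 0.1858]
orientation: [-0.11, -3.139, -0.003]
contact_force: [-0.3, 0.7, 5.5]
finger_gap: 0.0255
grip_force: 30.0
```

>>> servo_tool(
  plan=[
    [0, 0, 0, -0.15, 0, 0, 0],
    [0, 0, 0, -0.35, 0, 0, 0],
    [0, 0, 0.1, -0.6, 0, 0, 0],
    [0, 0, 0.3, -0.8, 0, 0, 0],
    [0, 0.05, 0.5, -1, 0, 0, 0],
    [0, 0.1, 0.75, -1, 0, 0, 0],
    [0, 0.15, 1, -1, 0, 0, 0],
  ],
)

```text
time: 4.85
tool_pos: [0.4445, -0.1744, 0.3351]
orientation: [-0.114, -3.137, -0.001]
contact_force: [-1.0, 1.1, -0.5]
finger_gap: 0.0254
grip_force: 30.0
```

>>> servo_tool(
  plan=[
    [0, 0, 0.2, -0.1, 0, 0, 0],
    [0, 0, 0.4, -0.2, 0, 0, 0],
    [0, 0, 0.6, -0.3, 0, 0, 0],
    [0, 0, 0.8, -0.35, 0, 0, 0],
    [0, 0, 1, -0.35, 0, 0, 0],
    [0, 0, 1, -0.35, 0, 0, 0],
  ],
)

```text
time: 5.35
tool_pos: [0.4549, -0.0194, 0.3877]
orientation: [-0.1, -3.138, -0.007]
contact_force: [-0.5, 0.1, -1.8]
finger_gap: 0.0257
grip_force: 30.0
```

Run:
```python
from h import *
o=get_obs(); R=Rot.from_rotvec(o['orientation']).as_matrix(); print(o['tool_pos'],o['joints'].round(2),R.round(3),o['finger_gap'])
im,d=camera('top'); cv2.imwrite('pics/t2.png',im)
```

```text
[ 0.45485215 -0.01935311  0.38773735] [-1.08 -0.18  0.95  1.97  0.15  1.28  1.32] [[-0.998  0.064 -0.002]
 [ 0.064  0.998  0.004]
 [ 0.002  0.004 -1.   ]] 0.025691780813752042
```

View pics/t2.png

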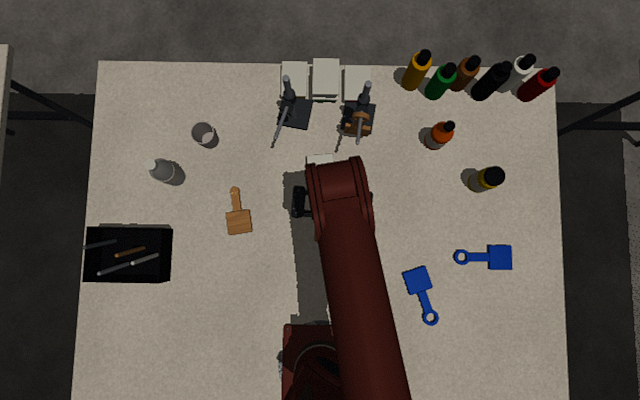

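Palette was lifted off (no longer at 417,215) and is hidden under the arm; everything else is in place. Moving left and yawing to the rod.

>>> servo_tool(
  plan=[
    [0, 0.05, 0.2, 0, 0, 0, 0.05],
    [0, 0.1, 0.4, 0, 0, 0, 0.1],
    [0, 0.2, 0.6, 0, 0, 0, 0.15],
    [0, 0.3, 0.8, 0, 0, 0, 0.21],
    [0, 0.3, 1, 0, 0, 0, 0.21],
    [0, 0.3, 1, 0, 0, 0, 0.21],
  ],
)

```text
time: 5.9
tool_pos: [0.4198, 0.1322, 0.3877]
orientation: [-0.275, -3.127, -0.005]
contact_force: [0.6, 0.1, -1.0]
finger_gap: 0.0258
grip_force: 30.0
```

```bash
cat >> h.py <<'E'
TIP=np.array([.6257,.126,.271]); YAW=-.175
XS=np.array([np.cos(YAW),np.sin(YAW),0]); U=.8192*XS-np.array([0,0,.5736])
Rp=Rot.from_rotvec([-.11,-3.139,-.003]); EYE=Rp.inv().apply(np.array([.5145,-.2951,.007])-[.4516,-.2902,.1858])
def goal(s,p,off=(0,0,0)):
    "eye at s along rod from tip, tool pitch p deg below horizontal"
    p=np.radians(p); z=np.cos(p)*XS-np.array([0,0,np.sin(p)]); x=-(np.sin(p)*XS+np.array([0,0,np.cos(p)])); y=np.cross(z,x)
    R=Rot.from_matrix(np.stack([x,y,z],1)); return TIP+s*U+np.array(off)-R.apply(EYE),R
def delta(s,p,off=(0,0,0)):
    o=get_obs(); T,R=goal(s,p,off); Rc=Rot.from_rotvec(o['orientation'])
    print('now',o['tool_pos'].round(4),'goal',T.round(4),'joints',o['joints'].round(2),'F',o['contact_force'].round(1),'gap',o['finger_gap'].round(4))
    e=o['tool_pos']+Rc.apply(EYE)-TIP; print('eye along rod %.4f lateral %.4f normal %.4f'%(e@U,e@np.cross([0,0,1],XS),e@np.cross(U,np.cross([0,0,1],XS))),'(normal +down?)',np.cross(U,np.cross([0,0,1],XS)).round(2))
    print('shift',(Rc.inv().apply(T-o['tool_pos'])/.15).round(3),'turn',(np.degrees((Rc.inv()*R).as_rotvec())/30).round(3))
E
python3 -c "
from h import *
print(EYE); delta(-.05,45)"
```

```text
[-0.06321938 -0.00082212  0.17875261]Traceback (most recent call last):
  File "<string>", line 3, in <module>
    print(EYE); delta(-.05,45)
                ~~~~~^^^^^^^^^
  File "h.py", line 23, in delta
    print('now',o['tool_pos'].round(4),'goal',T.round(4),'joints',o['joints'].round(2),'F',o['contact_force'].round(1),'gap',o['finger_gap'].round(4))
                                                                                                                             ^^^^^^^^^^^^^^^^^^^^^
AttributeError: 'float' object has no attribute 'round'
```

```bash
sed -i "s/o\['finger_gap'\].round(4)/round(o['finger_gap'],4)/" h.py
python3 -c "
from h import *
delta(-.05,45)"
```

```text
now [0.4198 0.1322 0.3877] goal [0.417  0.1637 0.3814] joints [-1.17 -0.16  0.7   2.    0.11  1.27  0.89] F [ 0.6  0.1 -1. ] gap 0.0258
eye along rod -0.0800 lateral -0.0301 normal -0.1321 (normal +down?) [ 0.56 -0.1   0.82]
shift [0.055 0.204 0.043] turn [ 0.005 -1.506 -0.003]
```

>>> servo_tool(
  plan=[
    [0, 0, 0.1, 0, 0, -0.2, 0],
    [0, 0, 0.2, 0, 0, -0.4, 0],
    [0, 0, 0.2, 0, 0, -0.6, 0],
    [0, 0, 0.2, 0, 0, -0.8, 0],
    [0, 0, 0.2, 0, 0, -1, 0],
    [0, 0, 0.2, 0, 0, -1, 0],
    [0, 0, 0.2, 0, 0, -1, 0],
  ],
)

```text
time: 6.48
tool_pos: [0.4258, 0.1562, 0.3875]
orientation: [0.239, 2.615, -0.061]
contact_force: [-0.4, -0.2, -0.6]
finger_gap: 0.0258
grip_force: 30.0
```

```bash
python3 -c "
from h import *
delta(-.05,45)"
```

```text
now [0.4258 0.1562 0.3875] goal [0.417  0.1637 0.3814] joints [-1.12 -0.27  0.44  2.15  0.61  0.97  0.44] F [-0.4 -0.2 -0.6] gap 0.0258
eye along rod -0.0438 lateral -0.0067 normal -0.0400 (normal +down?) [ 0.56 -0.1   0.82]
shift [0.078 0.039 0.003] turn [-0.006 -0.513 -0.011]
```

>>> servo_tool(
  plan=[
    [0, 0.04, 0.04, 0, 0, -0.2, 0],
    [0, 0.08, 0.04, 0, 0, -0.4, 0],
    [0, 0.08, 0.04, 0, 0, -0.51, 0],
    [0, 0.08, 0.04, 0, 0, -0.51, 0],
    [0, 0.08, 0.04, 0, 0, -0.51, 0],
  ],
)

```text
time: 6.9
tool_pos: [0.4172, 0.1643, 0.3818]
orientation: [0.216, 2.35, -0.088]
contact_force: [0.5, 0.4, -1.7]
finger_gap: 0.0255
grip_force: 30.0
```

Run:
```python
from h import *
delta(-.02,45)
im,d=camera('scene'); np.savez('s3.npz',im=im,d=d)
im2,d2=camera('top'); np.savez('t3.npz',im=im2,d=d2)
o=np.zeros((500,800,3),np.uint8)
a=cv2.resize(im[110:235,335:435],None,fx=4,fy=4,interpolation=cv2.INTER_CUBIC); o[:500,:400]=a
b=cv2.resize(im2[70:195,240:340],None,fx=4,fy=4,interpolation=cv2.INTER_CUBIC); o[:500,400:]=b
cv2.imwrite('pics/c3.png',o)
ob=get_obs(); e=ob['tool_pos']+Rot.from_rotvec(ob['orientation']).apply(EYE); print('eye',e.round(4))
for n in('scene','top'): print(n,proj(n,[e,TIP]).round(1).tolist())
```

```text
now [0.4172 0.1643 0.3818] goal [0.4412 0.1595 0.3642] joints [-1.05 -0.29  0.29  2.25  0.95  0.89  0.11] F [ 0.5  0.4 -1.7] gap 0.0255
eye along rod -0.0501 lateral -0.0007 normal -0.0001 (normal +down?) [ 0.56 -0.1   0.82]
shift [-0.033 -0.003  0.198] turn [-0.01  -0.005 -0.012]
eye [0.5855 0.1328 0.3004]
scene [[369.1, 160.7], [375.6, 172.6]]
top [[270.3, 149.9], [275.0, 137.1]]
```

View pics/c3.png

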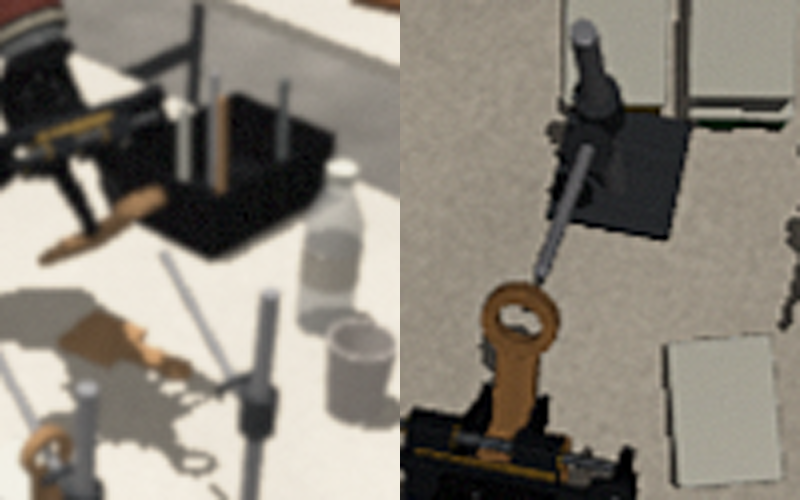

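The top view shows the eye's hole centre at about (269.5,150), where predicted (270.3,149.9), and the rod tip at about (275,139). In the scene view the tip is at (376,173) as predicted; I'll check the head's position there from depth.

Run:
```python
from h import *
ob=get_obs(); Rc=Rot.from_rotvec(ob['orientation'])
for n,fn in(('scene','s3.npz'),('top','t3.npz')):
    z=np.load(fn); hsv=cv2.cvtColor(z['im'],cv2.COLOR_BGR2HSV); P=cloud(n,z['d'])
    e=ob['tool_pos']+Rc.apply(EYE)
    k=(hsv[...,1]>90)&(hsv[...,0]<25)&(np.linalg.norm(P-e,axis=-1)<.045)
    L=Rc.inv().apply(P[k]-ob['tool_pos'])-EYE; print(n,k.sum(),'min',L.min(0).round(4),'max',L.max(0).round(4),'med',np.median(L,0).round(4))
    h=L[L[:,0]<.012]; print(' head y range',np.percentile(h[:,1],[3,97]).round(4),'z',np.percentile(h[:,2],[10,50,90]).round(4),' x min',np.percentile(h[:,0],[0,3]).round(4))
```

```text
scene 72 min [-0.0281 -0.0253 -0.0054] max [0.0411 0.0196 0.0088] med [-0.0139 -0.0094  0.0036]
 head y range [-0.0244  0.0149] z [-0.0036  0.0023  0.0077]  x min [-0.0281 -0.0253]
top 303 min [-0.0262 -0.0213 -0.011 ] max [0.0439 0.0241 0.0065] med [ 0.0083  0.0005 -0.0068]
 head y range [-0.0204  0.0216] z [-0.009  -0.0066  0.0003]  x min [-0.0262 -0.0248]
```

Eye agrees within about 2 mm. Advancing along the rod.

>>> servo_tool(
  plan=[
    [0, -0.02, 0, 0.1, 0, 0, 0],
    [0, -0.035, 0, 0.2, 0, 0, 0],
    [0, -0.05, 0, 0.3, 0, 0, 0],
    [0, -0.07, 0, 0.4, 0, 0, 0],
    [0, -0.07, 0, 0.4, 0, 0, 0],
    [0, -0.07, 0, 0.4, 0, 0, 0],
  ],
)

```text
time: 7.5
tool_pos: [0.4665, 0.1557, 0.3471]
orientation: [0.216, 2.347, -0.088]
contact_force: [0.6, 0.0, -0.8]
finger_gap: 0.0253
grip_force: 30.0
```

Run:
```python
from h import *
delta(.045,45)
```

```text
now [0.4665 0.1557 0.3471] goal [0.4937 0.1502 0.3269] joints [-1.02 -0.16  0.38  2.23  1.01  0.72  0.09] F [ 0.6  0.  -0.8] gap 0.0253
eye along rod 0.0107 lateral -0.0006 normal 0.0008 (normal +down?) [ 0.56 -0.1   0.82]
shift [-0.035 -0.003  0.226] turn [-0.009  0.001 -0.013]
```

>>> servo_tool(
  plan=[
    [0, -0.015, 0, 0.1, 0, 0, 0],
    [0, -0.03, 0, 0.19, 0, 0, 0],
    [0, -0.04, 0, 0.25, 0, 0, 0],
    [0, -0.04, 0, 0.25, 0, 0, 0],
    [0, -0.04, 0, 0.25, 0, 0, 0],
  ],
)

```text
time: 7.92
tool_pos: [0.4962, 0.1507, 0.3252]
orientation: [0.214, 2.346, -0.086]
contact_force: [-0.2, 0.5, -1.1]
finger_gap: 0.0256
grip_force: 30.0
```

Run:
```python
from h import *
delta(.045,45)
im,d=camera('scene'); im2,d2=camera('top')
o=np.zeros((500,800,3),np.uint8)
o[:500,:400]=cv2.resize(im[110:235,335:435],None,fx=4,fy=4,interpolation=cv2.INTER_CUBIC)
o[:500,400:]=cv2.resize(im2[70:195,240:340],None,fx=4,fy=4,interpolation=cv2.INTER_CUBIC)
cv2.imwrite('pics/c4.png',o)
```

```text
now [0.4962 0.1507 0.3252] goal [0.4937 0.1502 0.3269] joints [-0.99 -0.07  0.42  2.21  1.03  0.62  0.07] F [-0.2  0.5 -1.1] gap 0.0256
eye along rod 0.0479 lateral 0.0001 normal 0.0003 (normal +down?) [ 0.56 -0.1   0.82]
shift [ 0.003 -0.007 -0.019] turn [-0.006  0.003 -0.011]
```

View pics/c4.png

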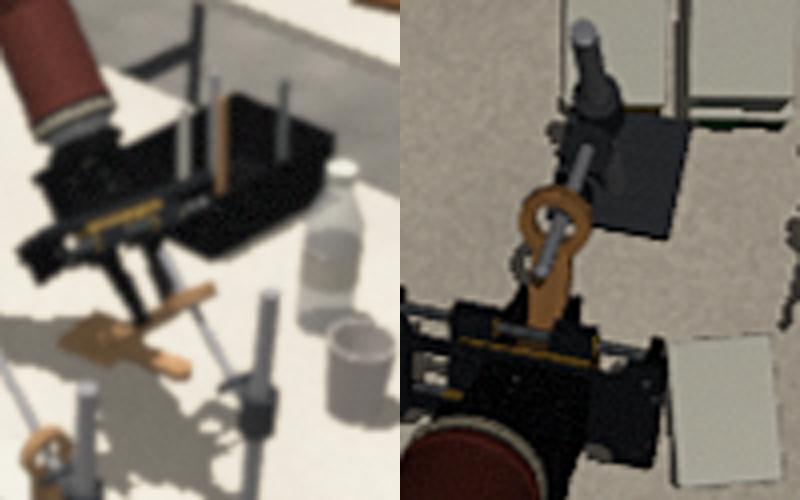

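The eye is threaded: in the top view the rod passes through the hole (crop 545,220) and its tip shows on the robot side. I'll carry it further down and level the tool so the swing on release is small.

Run:
```python
from h import *
delta(.065,37);delta(.085,30)
```

```text
now [0.496  0.151  0.3255] goal [0.5002 0.149  0.2908] joints [-0.99 -0.07  0.42  2.21  1.03  0.62  0.07] F [-0.5  0.3 -0.6] gap 0.0259
eye along rod 0.0475 lateral 0.0005 normal 0.0005 (normal +down?) [ 0.56 -0.1   0.82]
shift [ 0.142 -0.008  0.184] turn [-0.005 -0.263 -0.011]
now [0.496  0.151  0.3255] goal [0.5108 0.1471 0.2569] joints [-0.99 -0.07  0.42  2.21  1.03  0.62  0.07] F [-0.5  0.3 -0.6] gap 0.0259
eye along rod 0.0475 lateral 0.0005 normal 0.0005 (normal +down?) [ 0.56 -0.1   0.82]
shift [ 0.252 -0.009  0.395] turn [-0.005 -0.496 -0.011]
```

>>> servo_tool(
  plan=[
    [0, 0.07, 0, 0.09, 0, -0.13, 0],
    [0, 0.14, -0.01, 0.185, 0, -0.26, -0.01],
    [0, 0.2, -0.01, 0.29, 0, -0.38, -0.01],
    [0, 0.25, -0.01, 0.395, 0, -0.5, -0.01],
    [0, 0.25, -0.01, 0.395, 0, -0.5, -0.01],
    [0, 0.25, -0.01, 0.395, 0, -0.5, -0.01],
  ],
)

```text
time: 8.52
tool_pos: [0.5105, 0.1469, 0.2549]
orientation: [0.181, 2.087, -0.11]
contact_force: [-0.9, -0.5, -1.5]
finger_gap: 0.0255
grip_force: 30.0
```

Run:
```python
from h import *
delta(.085,30)
```

```text
now [0.5105 0.1469 0.2549] goal [0.5108 0.1471 0.2569] joints [-0.96  0.12  0.4   2.32  1.82  0.62 -0.78] F [-0.9 -0.5 -1.5] gap 0.0255
eye along rod 0.0858 lateral -0.0006 normal -0.0015 (normal +down?) [ 0.56 -0.1   0.82]
shift [-0.012  0.002 -0.005] turn [-0.005  0.003  0.006]
```

>>> servo_tool(
  plan=[
    [0, 0.02, 0, 0, 0, 0, 0],
    [0, 0.045, 0, 0, 0, 0, 0],
    [0, 0.045, 0, 0, 0, 0, 0],
    [0.8, 0.045, 0, 0, 0, 0, 0],
    [0.8, 0.045, 0, 0, 0, 0, 0],
    [0.8, 0.045, 0, 0, 0, 0, 0],
    [0.8, 0.045, 0, 0, 0, 0, 0],
    [0.8, 0.045, 0, 0, 0, 0, 0],
  ],
)

```text
time: 9.18
tool_pos: [0.5081, 0.1472, 0.251]
orientation: [0.185, 2.086, -0.109]
contact_force: [1.4, 0.9, 0.1]
finger_gap: 0.051
grip_force: 0.0
```

>>> servo_tool(
  plan=[
    [0.8, 0, 0, 0, 0, 0, 0],
    [0.8, 0, 0, 0, 0, 0, 0],
    [0.8, 0, 0, 0, 0, 0, 0],
    [0.8, 0, 0, -0.1, 0, 0, 0],
    [0.8, 0, 0, -0.25, 0, 0, 0],
    [0.8, 0, 0, -0.4, 0, 0, 0],
    [0.8, 0, 0, -0.6, 0, 0, 0],
    [0.8, 0, 0, -0.8, 0, 0, 0],
  ],
)

```text
time: 9.85
tool_pos: [0.4417, 0.1605, 0.2905]
orientation: [0.186, 2.091, -0.096]
contact_force: [0.2, 0.8, -0.1]
finger_gap: 0.0695
grip_force: 0.0
```

Run:
```python
from h import *
print(get_obs()['tool_pos'],get_obs()['contact_force'])
im,d=camera('scene'); im2,d2=camera('top')
np.savez('t5.npz',im=im2,d=d2); np.savez('s5.npz',im=im,d=d)
o=np.zeros((500,800,3),np.uint8)
o[:500,:400]=cv2.resize(im[150:275,335:435],None,fx=4,fy=4,interpolation=cv2.INTER_CUBIC)
o[:500,400:]=cv2.resize(im2[70:195,240:340],None,fx=4,fy=4,interpolation=cv2.INTER_CUBIC)
cv2.imwrite('pics/c5.png',o)
```

```text
[0.44169234 0.16053779 0.2904603 ] [ 0.15613922  0.75127278 -0.13142483]
```

View pics/c5.png

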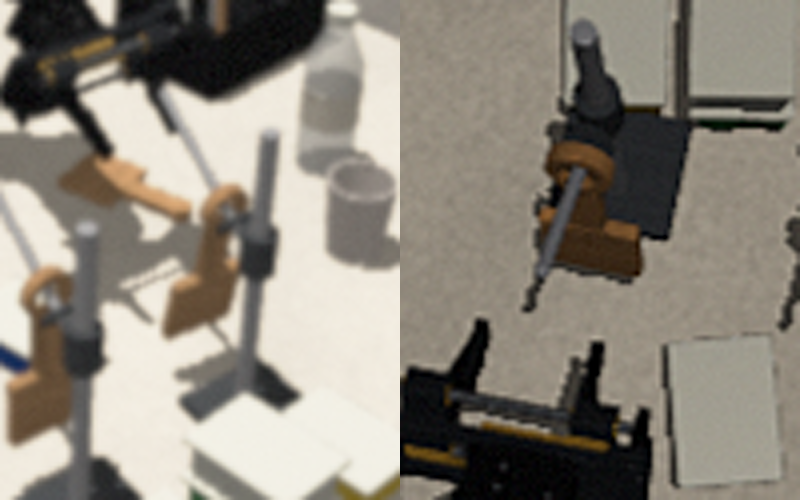

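It hangs at the stop (ring at about crop 580,165 in the top view) like the other one. I'll back off a bit, let it settle and measure once.

>>> servo_tool(
  plan=[
    [0.8, 0, 0, -0.15, 0, 0, 0],
    [0.8, 0, 0, -0.3, 0, 0, 0],
    [0.8, 0, 0, -0.3, 0, 0, 0],
    [0.8, 0, 0, -0.3, 0, 0, 0],
    [0.8, 0, 0, -0.3, 0, 0, 0],
    [0.8, 0, 0, -0.3, 0, 0, 0],
    [0.8, 0, 0, -0.3, 0, 0, 0],
    [0.8, 0, 0, -0.3, 0, 0, 0],
  ],
)

```text
time: 10.62
tool_pos: [0.4056, 0.1639, 0.3124]
orientation: [0.194, 2.091, -0.1]
contact_force: [-0.5, 0.5, -0.1]
finger_gap: 0.0699
grip_force: 0.0
```

>>> servo_tool(
  plan=[
    [0.8, 0, 0, 0, 0, 0, 0],
    [0.8, 0, 0, 0, 0, 0, 0],
    [0.8, 0, 0, 0, 0, 0, 0],
    [0.8, 0, 0, 0, 0, 0, 0],
    [0.8, 0, 0, 0, 0, 0, 0],
    [0.8, 0, 0, 0, 0, 0, 0],
    [0.8, 0, 0, 0, 0, 0, 0],
    [0.8, 0, 0, 0, 0, 0, 0],
  ],
)

```text
time: 11.28
tool_pos: [0.4049, 0.165, 0.3125]
orientation: [0.191, 2.091, -0.099]
contact_force: [0.4, -0.6, -0.2]
finger_gap: 0.0699
grip_force: 0.0
```

Run:
```python
from h import *
prev=None
post=np.array([.7665,.101,0]); YS=np.cross([0,0,1],XS)
for i in range(3):
    for n in('scene','top'):
        im,d=camera(n); hsv=cv2.cvtColor(im,cv2.COLOR_BGR2HSV); P=cloud(n,d)-post
        L=np.stack([P@XS,P@YS,P[...,2]],-1); k=(d>0)&(hsv[...,1]>90)&(hsv[...,0]<25)&(abs(L[...,1])<.06)&(L[...,0]>-.15)&(L[...,0]<0)&(L[...,2]>.03)
        q=L[k]; t=q[q[:,2]>.19]; b=q[q[:,2]<.11]
        print(n,len(q),'zmax',q[:,2].max().round(3),'zmin',q[:,2].min().round(3),'top med',np.median(t,0).round(4),'bottom',np.median(b,0).round(4) if len(b) else None)
print(get_obs()['time'],get_obs()['tool_pos'])
```

```text
scene 290 zmax 0.222 zmin 0.05 top med [-0.0461 -0.0113  0.213 ] bottom [-0.0616 -0.0088  0.0848]
top 464 zmax 0.255 zmin 0.04 top med [-0.053  -0.001   0.2174] bottom [-0.0761 -0.0076  0.0818]
scene 294 zmax 0.222 zmin 0.053 top med [-0.0443 -0.0105  0.2131] bottom [-0.0616 -0.0077  0.085 ]
top 464 zmax 0.254 zmin 0.036 top med [-5.280e-02 -1.000e-04  2.175e-01] bottom [-0.076  -0.0084  0.0816]
scene 289 zmax 0.228 zmin 0.059 top med [-0.0442 -0.0124  0.213 ] bottom [-0.0618 -0.0091  0.0861]
top 463 zmax 0.256 zmin 0.036 top med [-0.0529 -0.0005  0.2175] bottom [-0.0758 -0.0076  0.0816]
11.5833 [0.40489272 0.16494549 0.31250793]
```

```bash
python3 -c "
from workcell import job
print(job.close_job())"
```

```text
the job is handed in; nothing more can be done
None
```

The palette with the eye is hanging at rest against the stop of the empty rod and the job is handed in; no verdict came back, but my last camera check put the eye about 48 mm in front of the post at roughly 0.2 m height.

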